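# Pile two pallet plates and set the nest's clamp nut

## Robot

A 6-joint arm with a two-finger parallel gripper is mounted at the origin on the work surface. World frame = base frame: x ahead of the robot, y to its left, z up, the work surface at z = 0. Lengths are in m, angles in rad, forces in N, time in s.
With the tool pointing down it reaches from about 0.275 to 0.825 m from the base axis. Payload 4.9 kg.
Tool frame: the origin (TCP) lies midway between the tips of the shut fingers; the grasp point (between the pads) lies 19 mm behind it (bot.grip_depth is the distance from the TCP to the grasp point, in m); y points along the fingers, x is the direction in which the jaws open and shut, and the axes are right-handed (so a half turn about y gives the same grasp; the last joint's range is limited). The gripper opens to 85 mm and grips with 20 to 120 N. Pads are 22 mm wide; open, the fingers measure 114 mm over their backs; the gripper's body (76 mm by 85 mm) begins 54 mm behind the grasp point. The pads swing forward as they close: fully open they stand 13 mm farther back than shut.
Start: joints at [1, 0.326, -0.193, 1.052, 0, 1.437], TCP at [0.233, 0.498, 0.197] pointing down, gripper open.
Joint ranges: [-2.65, 2.65], [-0.97, 1.79], [-1.3, 1.35], [-1.93, 2.1], [-1.47, 1.37], [-3.14, 3.14]. Speed limits (rad/s): [2.57, 2.57, 3.14, 3.14, 3.14, 3.14].

## Interface

Orientations are given as a unit quaternion [w, x, y, z].
In Python, from cell import bot gives the robot as it stands. Calls block until the motion is done:
- bot.move_pose(position, orientation): joint-space move of the TCP to a pose.
- bot.move_linear(position, speed=0.15, rotation=None, until_force=None): straight line of the TCP; rotation=None keeps the orientation; speed is the mean speed in m/s. With until_force (N) it stops when the force on the tool has changed by that much, and returns True; else False.
- bot.goto_joints(angles): joint-space move.
- bot.set_gripper(opening, grasp_force=None): opening from 0.0 (shut) to 1.0 (fully open); grasp_force is the grip in N (None keeps the last); returns when the fingers have stopped.
- bot.wait(seconds).
- bot.solve_ik(position, orientation): joint angles nearest the present ones, or None.
- bot.camera(name): name is "side" or "top" or "wrist"; returns the picture (384x512x3 uint8, red, green, blue); there is no depth.
- bot.calibration(name): a dict with "mtx" (3x3 intrinsics, pixels), "extrinsics" (4x4, takes a point from world to camera coordinates); the wrist camera has in their place "hand_eye" (4x4, takes a point from camera to tool coordinates, whose origin is the TCP and whose axes are the tool frame's). Camera axes: x right, y down, z forward; pixel columns grow to the right and rows downward; lengths in m; the calibration is good to about 2 mm. A picture is of the moment at which its call begins: read the wrist's pose just before it. calibration takes no time and is no camera call.
A pose or a line that the arm cannot do raises bot.PlanningError and nothing moves.
- bot.close_job(): hands the job in, once; it reports no verdict.
Trained networks look in the newest picture that a camera, given by its name, has taken for a name from the list of things; names that differ only in an ending like _2 or _b are one class to them, and where a whole thing is asked for, a point or a joint stands for the part that bears it (a point fixed in the world has none). Each returns a list of dicts, best first, with "confidence" (0 to 1); they miss things now and then, are a little off and sometimes report something else, mostly with a low value. They report only what shows in the picture. A call takes as long as a camera call.
- bot.search_frame(camera, thing): "bbox" ([left, top, width, height] in pixels, round what is visible of it).
Readings, each from a call of its own:
- bot.read_clock(): time.
- bot.read_joint_positions(): joint angles.
- bot.read_joint_vel(): joint speeds.
- bot.read_joint_efforts(): joint torques, N m.
- bot.read_position(): TCP position.
- bot.read_tool_rot(): TCP orientation.
- bot.read_ft_force(): force on the tool from outside, world axes, zero at the start.
- bot.read_moment(): the same for the moment, N m.
- bot.read_gripper_width(): opening from 0.0 (shut) to 1.0 (fully open).
Only numpy, scipy, OpenCV 4.12 (cv2) and the standard library are available. Lean on these libraries where they do the work, as an engineer would, in place of code of your own. Each camera call takes 0.05 s, during which the arm holds its last target. There are 200 camera calls.

## Task

Pick up the loose metal pallet plate and set it squarely on the one that is already in the nest by the conveyor, between the pins, and let it go. Then turn the nest's knurled nut clockwise until it bottoms out, back it off a quarter turn so that the jaw has running clearance, and finish still gripping the nut there. Leave the other things on the bench where they are.

Things in the scene. Friction and masses are not known exactly. Their poses are not given: they have to be found in the camera images.
- loose_plate: loose pallet plate lying on the bench: dark metal rectangle, 60 mm along its x, 100 mm along its y, 10 mm thick, about 0.16 kg; origin at the centre of its underside, z up. A half turn about z looks the same. Grip it across its 60 mm width, at the middle of its length.
- base_plate: an alike pallet plate (60 x 100 x 10 mm) already lying in the nest, loose, its underside 12 mm above the bench; origin at the centre of its underside, y along its 100 mm length
- nest: the nest, fixed: aluminium base 110 mm along its x, 12 mm thick, from y = -142.5 to +82.5 mm; origin on the bench under the pile's place, z up. A plate lies in it with its length along y. Grey nut housing (50 x 46 mm, 50 mm high) centred at y = -100 mm. With the second plate on, the pile's top is 32 mm above the bench.
- pin (a point): tip of one of the nest's four upright pins, 8 mm thick, at x = +-35.5, y = +-36 mm of the nest (1.5 mm play at each side of a plate); they reach 41 mm above the bench, the top 5 mm tapered. Between the two pins of one side 64 mm are free for a finger.
- fence_face (a point): middle of the top edge of the inner face of the fixed steel fence that closes the nest's +y end: y = +51 mm of the nest, 36 mm above the bench; the fence is 60 mm wide along x, 12 mm thick
- jaw_face (a point): middle of the top edge of the inner face of the moving steel jaw at the nest's -y end: y = -(51 + 3 x nut_turn) mm of the nest (nut_turn in rad), 36 mm above the bench, 60 mm wide, 13 mm thick; the nut drives it and it pushes the plates towards the fence
- knurled_nut: round knurled steel nut on the upright stud of the nest's housing, 44 mm across, 30 mm high; origin on its axis at its underside, z up. This frame sinks with the nut (underside 50 mm above the bench when bottomed out, 1.5 mm higher per rad of nut_turn) but does not turn. The stud reaches 91 mm above the bench. Grip it from above, round its side at any angle: it is above all else on the nest
- nut_turn (a joint): angle of the knurled nut in rad: 0 = bottomed out (hard stop), growing as it is backed off, counter-clockwise seen from above; starts between 2.0 and 3.0; most 3.6. About 0.08 N m of friction. It stays where it is left. A black line on the nut's top turns with it.
- cover_plate: bystander: thin grey plastic square, 60 x 60 x 5 mm, lying flat; not a pallet plate; origin at the centre of its underside
- camera_module: bystander: black camera box with two lenses, 30 x 70 x 30 mm; origin at the centre of its underside
- suction_cup: bystander: black rubber suction cup standing on its lip, 40 mm across, 60 mm high; origin at the centre of its underside
- screwdriver: bystander: screwdriver lying flat, 180 mm long along its x axis
- block_a: bystander: 30 mm plastic cube beyond the loose plate; origin at the centre of its underside
- block_b: bystander: 30 mm plastic cube near the robot; origin at the centre of its underside
- oiler: bystander: small bottle, 44 mm across, 110 mm high; origin at the centre of its underside

How it is judged:
On the way, in this order (a step that is already met when the one before it is completed fails the run):
1. the loose plate lies flat on the plate in the nest, between the pins, and is let go (z of loose_plate in the frame of base_plate between 0.0085 and 0.0115 m and horizontal distance between loose_plate and base_plate below 0.012 m and angle between the y axis of loose_plate and the y axis of base_plate, either way round below 0.1 rad and angle between loose_plate's own z axis and vertical below 0.04 rad and z of base_plate in the frame of nest between 0.0105 and 0.0135 m and horizontal distance between base_plate and nest below 0.013 m and contact force between the fingers and loose_plate below 0.2 N and value of joint nut_turn above 1 rad), for 0.2 s.
2. the nut is turned clockwise until it bottoms out (value of joint nut_turn below 0.08 rad), for 0.1 s.
At the end, for the whole second after the job is handed in: after bottoming out (nut_turn under 0.08 rad), the nut stands a quarter turn off its stop (nut_turn 1.22 to 1.92 rad) with the fingers still gripping it (over 3 N); the two plates lie flat in the nest, one on the other, centres within 6 mm and edges within 0.1 rad (z of loose_plate in the frame of base_plate between 0.0085 and 0.0115 m and horizontal distance between loose_plate and base_plate below 0.006 m and angle between the y axis of loose_plate and the y axis of base_plate, either way round below 0.1 rad and angle between loose_plate's own z axis and vertical below 0.04 rad and z of base_plate in the frame of nest between 0.0105 and 0.0135 m and horizontal distance between base_plate and nest below 0.008 m and value of joint nut_turn between 1.22 and 1.92 rad and contact force between the fingers and knurled_nut above 3 N and linear speed of loose_plate below 0.02 m/s); the arm keeps its last pose, push and grip.
It fails at once if a bystander is moved by more than 30 mm (distance of any of cover_plate, camera_module, suction_cup, screwdriver, block_a, block_b, oiler from where it was at the start of the episode above 0.03 m).
It also fails if it takes over 59 s, if anything falls off the work surface, if the arm or the gripper's body presses on something with over 40 N, if the wrist force passes 120 N, or if a joint passes its speed limit or range.

## Working session

There is one attempt and no reset: what is moved stays moved. The work goes in short steps, each a Python script; the robot and the scene stay as the last script left them, time stands still between calls to the robot, and variables do not carry over. Pictures are saved under pics/ and viewed, about 8 in all and at most 12, crops included, and the job is handed in when it is done.

```bash
ls; mkdir -p pics; python3 - <<'E'
from cell import bot
import cv2, numpy as np
for c in ["top","side"]:
    im=bot.camera(c); cv2.imwrite(f"pics/{c}0.png",im[:,:,::-1])
    k=bot.calibration(c); print(c,np.round(k["mtx"],1).tolist(),np.round(k["extrinsics"],3).tolist())
    for t in ["loose_plate","base_plate","nest","knurled_nut","pin","fence_face","jaw_face"]:
        print(t,[([round(v) for v in d["bbox"]],round(d["confidence"],2)) for d in bot.search_frame(c,t)[:4]])
print(np.round(bot.calibration("wrist")["hand_eye"],3).tolist(),bot.calibration("wrist")["mtx"].tolist())
print(bot.read_tool_rot(),bot.read_position(),bot.read_clock())
E
```

```text
pics
top [[484.1, 0.0, 264.3], [0.0, 484.1, 187.3], [0.0, 0.0, 1.0]] [[-0.028, -1.0, -0.013, -0.001], [-0.997, 0.028, -0.068, 0.564], [0.069, 0.011, -0.998, 1.284], [0.0, 0.0, 0.0, 1.0]]
loose_plate [([337, 192, 40, 31], 0.78)]
base_plate [([166, 175, 38, 30], 0.63), ([152, 162, 90, 54], 0.3)]
nest [([149, 163, 89, 55], 0.72), ([97, 250, 17, 11], 0.2)]
knurled_nut [([210, 174, 15, 15], 0.73), ([356, 128, 16, 10], 0.39)]
pin [([148, 160, 95, 57], 0.76)]
fence_face [([150, 156, 88, 58], 0.89), ([410, 230, 34, 46], 0.73)]
jaw_face [([166, 173, 38, 32], 0.56)]
side [[424.8, 0.0, 245.3], [0.0, 424.8, 188.5], [0.0, 0.0, 1.0]] [[0.94, -0.341, 0.022, -0.534], [-0.182, -0.555, -0.812, 0.153], [0.289, 0.759, -0.583, 1.061], [0.0, 0.0, 0.0, 1.0]]
loose_plate [([248, 254, 24, 36], 0.71), ([231, 159, 15, 13], 0.69)]
base_plate [([211, 155, 22, 19], 0.68)]
nest [([201, 148, 58, 48], 0.55)]
knurled_nut [([236, 161, 5, 11], 0.74), ([289, 206, 27, 19], 0.68)]
pin []
fence_face [([199, 150, 60, 45], 0.78)]
jaw_face [([248, 113, 13, 32], 0.59)]
[[1.0, -0.001, -0.0, 0.0], [-0.0, -0.292, 0.957, -0.177], [-0.001, -0.957, -0.292, 0.075], [0.0, 0.0, 0.0, 1.0]] [[342.29473035690023, 0.0, 256.1331850240333], [0.0, 342.29473035690023, 188.550605530241], [0.0, 0.0, 1.0]]
[ 0.59647539 -0.59645249 -0.37977736  0.37977717] [0.23267167 0.49838905 0.19719119] 0.8
```

```bash
python3 - <<'E'
import cv2
a=cv2.imread("pics/top0.png")[110:290,80:460]; cv2.imwrite("pics/topc.png",cv2.resize(a,None,fx=2.1,fy=2.1,interpolation=cv2.INTER_CUBIC))
E
```

```text
(no output)
```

View pics/topc.png

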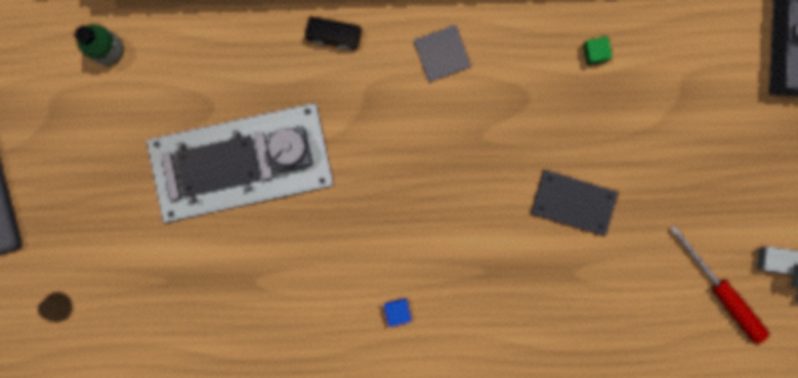

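```bash
cat > h.py <<'E'
from cell import bot
import cv2, numpy as np
from scipy.spatial.transform import Rotation as R
def rot(a): # tool down, jaws along (cos a, sin a)
    c,s=np.cos(a),np.sin(a); return np.array([[c,0,-s],[s,0,c],[0,-1,0.]])
def quat(a): return R.from_matrix(rot(a)).as_quat(scalar_first=True)
def cam(name):
    k=bot.calibration(name)
    if name=="wrist":
        T=np.eye(4); T[:3,:3]=R.from_quat(bot.read_tool_rot(),scalar_first=True).as_matrix(); T[:3,3]=bot.read_position()
        return k["mtx"],T@k["hand_eye"]
    return k["mtx"],np.linalg.inv(k["extrinsics"])
def world(px,z,K,T):
    px=np.atleast_2d(px).astype(float); d=np.c_[px,np.ones(len(px))]@np.linalg.inv(K).T@T[:3,:3].T
    o=T[:3,3]; return o+d*((z-o[2])/d[:,2])[:,None]
def proj(P,K,T):
    p=(np.atleast_2d(P)-T[:3,3])@T[:3,:3]@K.T; return p[:,:2]/p[:,2:]
def shot(fn):
    K,T=cam("wrist"); im=bot.camera("wrist")[:,:,::-1].copy(); cv2.imwrite(f"pics/{fn}.png",im); np.savez(f"pics/{fn}.npz",K=K,T=T); return im,K,T
E
python3 - <<'E'
from h import *
K,T=cam("top"); f=lambda l:np.array(l)/2.1+[80,110]
q=world(f([(543,171),(617,191),(606,234),(531,215)]),.01,K,T); print("plate",q.mean(0),np.linalg.norm(q[1]-q[0]),np.linalg.norm(q[2]-q[1]))
d=q[1]-q[0]; ap=np.arctan2(d[1],d[0])
n=world(f([(149,140),(316,105),(331,185),(165,221)]),.012,K,T); e=n[0]-n[1]; e/=np.linalg.norm(e); an=np.arctan2(e[1],e[0])
print("nest",n.mean(0)+.03*e,np.linalg.norm(n[0]-n[1]),np.linalg.norm(n[2]-n[1]),"ydir",an,"plate ydir",ap)
from scipy.optimize import linear_sum_assignment
p=q.mean(0); J0=bot.read_joint_positions()
best=None
for k in (np.pi/2,-np.pi/2):
    j=bot.solve_ik([p[0],p[1],.16],quat(ap+k)); print(k,j)
    if j is not None and (best is None or abs(j[5])<abs(best[5])): best=j
bot.goto_joints(best); print(bot.read_clock())
im,K,T=shot("w1")
print(bot.search_frame("wrist","loose_plate"), bot.grip_depth, bot.read_position())
E
```

```text
plate [ 0.50497184 -0.25616345  0.01      ] 0.09811797166957553 0.05710692209084866
nest [0.56334843 0.20187782 0.012     ] 0.22095762307322195 0.10561267867636659 ydir 1.7494981193084693 plate ydir -1.8647245763101035
1.5707963267948966 [-0.5998081   0.38269853 -0.20835947  0.97973833  0.          1.26491648]
-1.5707963267948966 [-0.5998081   0.38269853 -0.20835947  0.97973833  0.         -1.87667618]
3.625
[{'bbox': [228.2, 105.9, 61.2, 102.3], 'confidence': 0.57}] 0.0187 [ 0.50530821 -0.2554566   0.16004532]
```

View pics/w1.png

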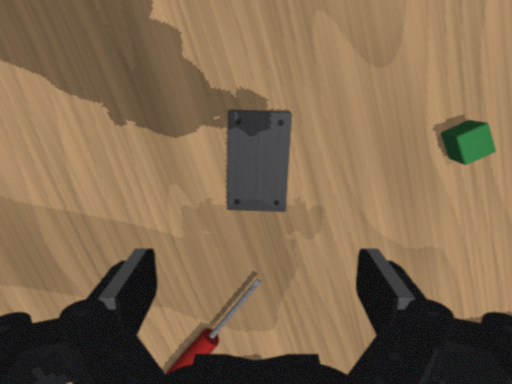

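```bash
cat >> h.py <<'E'
def fit_rect(im,K,T,z,box,thr=75,below=True,col=None):
    """mask dark pixels in pixel box, largest contour -> world plane -> minAreaRect"""
    x0,y0,x1,y1=box; sub=im[y0:y1,x0:x1].astype(int).max(2)
    m=((sub<thr) if below else (sub>thr)).astype(np.uint8)
    m=cv2.morphologyEx(m,cv2.MORPH_OPEN,np.ones((5,5)))
    c=max(cv2.findContours(m,0,2)[0],key=cv2.contourArea)[:,0]+[x0,y0]
    w=world(c,z,K,T)[:,:2]; (cx,cy),sz,_=r=cv2.minAreaRect((w*1000).astype(np.float32))
    b=cv2.boxPoints(r); e=b[1]-b[0]; f=b[2]-b[1]; l=e if np.linalg.norm(e)>np.linalg.norm(f) else f
    return np.array([cx,cy])/1000,sz,np.arctan2(l[1],l[0]),c
E
python3 - <<'E'
from h import *
im=cv2.imread("pics/w1.png"); d=np.load("pics/w1.npz"); K,T=d["K"],d["T"]
for thr in (75,90,105):
    c,s,a,cc=fit_rect(im,K,T,.01,(215,95,305,225),thr); print(thr,c,s,a,cc.min(0),cc.max(0))
q=world([(229,110.5),(291,111),(287,211),(227.5,210)],.01,K,T); print(q.mean(0),np.linalg.norm(np.diff(q,axis=0),axis=1)); e=q[0]+q[1]-q[2]-q[3]; print(np.arctan2(e[1],e[0]))
E
```

```text
75 [ 0.51009717 -0.21564183] (24.27613067626953, 40.627376556396484) -0.31778702 [228 110] [271 136]
90 [ 0.50609653 -0.25355959] (100.04116821289062, 59.2477912902832) 1.2461678 [227 109] [290 210]
105 [ 0.50593195 -0.25332758] (101.54110717773438, 60.62694549560547) 1.246572 [226 108] [290 211]
[ 0.50729365 -0.25473154  0.01      ] [0.05794716 0.09974452 0.06067117]
1.2522187478258844
```

```bash
python3 - <<'E'
from h import *
c=[0.5066,-0.2541]; q=quat(1.247-np.pi/2)
bot.set_gripper(0.9,60)
bot.move_pose([*c,.06],q)
print(bot.read_clock())
hit=bot.move_linear([*c,.006],speed=.1,until_force=4)
hit=hit or bot.move_linear([*c,-.014],speed=.03,until_force=4); p=bot.read_position(); print(hit,p,bot.read_ft_force(),bot.read_clock())
if hit: bot.move_linear([*c,p[2]+.006],speed=.05)
print(bot.read_gripper_width(), bot.set_gripper(0,60), bot.read_gripper_width(), bot.read_position(),bot.read_ft_force())
p=bot.read_position(); bot.move_linear([*c,.14],speed=.2); print(bot.read_gripper_width(),bot.read_ft_force(),bot.read_clock()); print("p",p)
E
```

```text
4.4667
False [ 0.50666369 -0.2541379  -0.01399522] [-0.04642341 -0.62596725 -0.15536457] 5.975
0.9004036437746685 False -0.002014353049993189 [ 0.50660536 -0.25410361 -0.0139681 ] [0.09076601 1.01326506 0.15117891]
0.0013206664194464507 [ 0.57413712  0.2998886  -0.26564743] 7.6
p [ 0.50660536 -0.25410361 -0.0139681 ]
```

```bash
python3 - <<'E'
from h import *
im,K,T=shot("w2"); s=bot.camera("side")[:,:,::-1]
cv2.imwrite("pics/w2s.png",np.hstack([cv2.resize(im,(480,360)),cv2.resize(s[130:310,200:360],(320,360),interpolation=2)]))
print(bot.read_position(),bot.read_tool_rot(),quat(1.247-np.pi/2),bot.read_clock())
E
```

```text
[ 0.5055958  -0.25342608  0.13837963] [ 0.69830155 -0.69741467  0.11491264 -0.1130611 ] [-0.69786001  0.69786001 -0.11397984  0.11397984] 7.7
```

View pics/w2s.png

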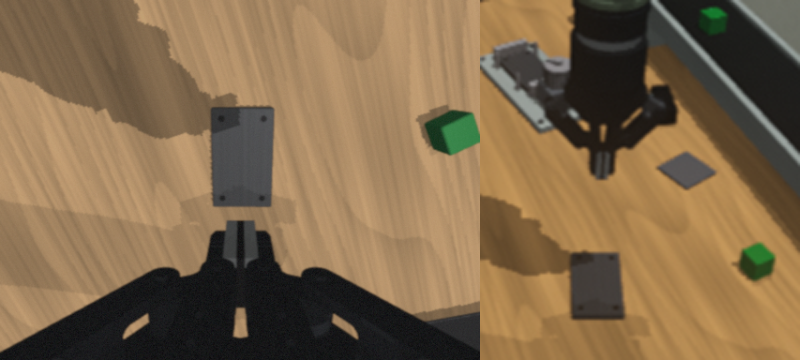

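```bash
python3 - <<'E'
from h import *
d=np.load("pics/w2.npz"); K,T=d["K"],d["T"]
p=np.array([ 0.5055958,-0.25342608,0.13837963])
Ks,Ts=cam("side")
for dz in (0,.01,.02,.03,.04): print(dz,proj(p+[0,0,dz],K,T),proj(p+[0,0,dz],Ks,Ts))
print("plate centre",proj([.5066,-.2541,.01],K,T),proj([.5066,-.2541,.01],Ks,Ts))
E
```

```text
0 [[256.53028984 223.46436493]] [[259.25331626 228.94291754]]
0.01 [[256.49655107 230.7839264 ]] [[259.44406898 225.48054028]]
0.02 [[256.45907425 238.91445252]] [[259.63723526 221.97435416]]
0.03 [[256.4172017  247.99862254]] [[259.8328612  218.42352245]]
0.04 [[256.37011187 258.21467107]] [[260.03099408 214.82718693]]
plate centre [[258.05038457 169.36989515]] [[257.49733206 269.93377015]]
```

```bash
python3 - <<'E'
from h import *
c=[0.5066,-0.2541]
bot.set_gripper(0.9,60)
bot.move_pose([*c,.03],quat(1.247-np.pi/2)); bot.move_linear([*c,-.008],speed=.12,until_force=6); print(bot.read_position(),bot.read_clock())
hit=bot.move_linear([*c,-.05],speed=.03,until_force=4); p=bot.read_position(); print(hit,p,bot.read_ft_force(),bot.read_clock())
if hit:
    bot.move_linear([*c,p[2]+.006],speed=.05)
    bot.set_gripper(0,60); print(bot.read_gripper_width(), bot.read_position(),bot.read_ft_force())
    bot.move_linear([*c,.10],speed=.15); print(bot.read_gripper_width(),bot.read_ft_force(),bot.read_clock())
E
```

```text
[ 0.50754673 -0.25471683 -0.00666625] 9.4
True [ 0.50643931 -0.25399685 -0.04398957] [-1.92810824  0.34466451  6.1905103 ] 10.4917
0.6822171432752449 [ 0.5066762  -0.2541567  -0.03754816] [-0.50122005  1.51299978  4.86269296]
0.6799261044371132 [-0.09826782  0.12282493 -1.96150038] 12.1417
```

```bash
python3 - <<'E'
from h import *
an=1.7495; ey=np.array([np.cos(an),np.sin(an)]); N=np.array([.5633,.2019])
p=N-.075*ey
bot.move_pose([*p,.25],quat(an-np.pi/2)); print(bot.read_joint_positions(),bot.read_clock(),bot.read_gripper_width())
im,K,T=shot("w3")
cv2.imwrite("pics/w3v.png",cv2.resize(im,(800,600),interpolation=2))
for t in ["base_plate","pin","fence_face"]: print(t,[([round(v) for v in d["bbox"]],round(d["confidence"],2)) for d in bot.search_frame("wrist",t)[:5]])
E
```

```text
[ 9.20301919e-02  3.76933565e-01  1.49404577e-02  1.20992809e+00
 -4.88060670e-04  1.48569894e+00] 13.6833 0.6803121655886338
base_plate [([230, 33, 59, 95], 0.9), ([209, 2, 102, 150], 0.73)]
pin [([212, 1, 97, 146], 0.93)]
fence_face []
```

View pics/w3v.png

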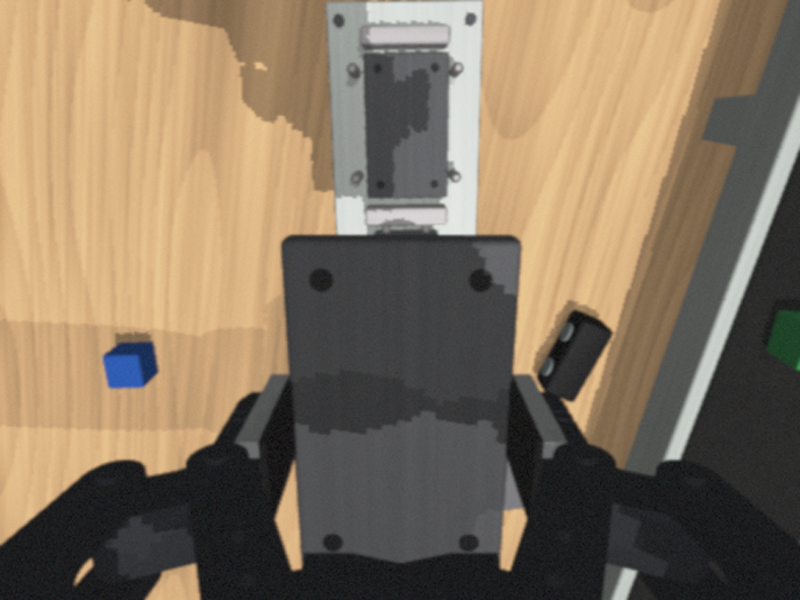

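```bash
cat > fit.py <<'E'
from h import *
from scipy.optimize import least_squares
d=np.load("pics/w3.npz"); K,T=d["K"],d["T"]; im=cv2.imread("pics/w3.png")
obs=[((353,67),(-.0355,.036,.041)),((459,67),(.0355,.036,.041)),((355,179),(-.0355,-.036,.041)),((457,176),(.0355,-.036,.041)),
((328,3),(-.055,.0825,.012)),((481,2),(.055,.0825,.012))]
px=np.array([o[0] for o in obs])/1.5625; P=np.array([o[1] for o in obs])
def w(v,P=P):
    c,s=np.cos(v[2]),np.sin(v[2]); return np.c_[v[0]+c*P[:,0]-s*P[:,1],v[1]+s*P[:,0]+c*P[:,1],P[:,2]]
r=least_squares(lambda v:(proj(w(v),K,T)-px).ravel(),[.563,.202,.18],loss="soft_l1",x_scale=[.01,.01,.05]); v=r.x
print("nest",v,"ydir",v[2]+np.pi/2); print(np.round(r.fun.reshape(-1,2),1))
bp=world(np.array([(365,53),(449,53),(447,197),(367,198)])/1.5625,.022,K,T)
print("base_plate in nest",((bp-[v[0],v[1],0])[:,:2]@np.array([[np.cos(v[2]),-np.sin(v[2])],[np.sin(v[2]),np.cos(v[2])]])).round(4).tolist())
# held plate in tool frame: top face at tool y = -(.0475)
he=bot.calibration("wrist")["hand_eye"]; D=np.c_[np.array([(283,238),(520,238)])/1.5625,[1,1]]@np.linalg.inv(K).T@he[:3,:3].T
o=he[:3,3]; print("held",o+D*((-.0475-o[1])/D[:,1])[:,None])
big=cv2.resize(im[0:160,190:330],None,fx=5,fy=3.75 and 5,interpolation=cv2.INTER_CUBIC)[:600*2]
allP=np.vstack([P,[(-.03,.051,.036),(.03,.051,.036),(.055,-.05,.012),(-.055,-.05,.012)]])
for u in proj(w(v,allP),K,T): cv2.drawMarker(big,tuple(((u-[190,0])*5+2).astype(int)),(0,0,255),0,14,1)
cv2.imwrite("pics/w3f.png",cv2.resize(big,(525,600)))
E
python3 fit.py
```

```text
nest [0.56582987 0.20546021 0.18469056] ydir 1.7554868914475883
[[-0.3  1.1]
 [-0.   0.4]
 [ 0.7 -0.2]
 [-0.3  1.2]
 [-1.4 -1.1]
 [ 2.1 -1.5]]
base_plate in nest [[-0.0281, 0.048], [0.0303, 0.0475], [0.0306, -0.0516], [-0.0294, -0.0518]]
held [[-0.02901529 -0.0475      0.04995268]
 [ 0.02916804 -0.0475      0.04989342]]
```

View pics/w3f.png

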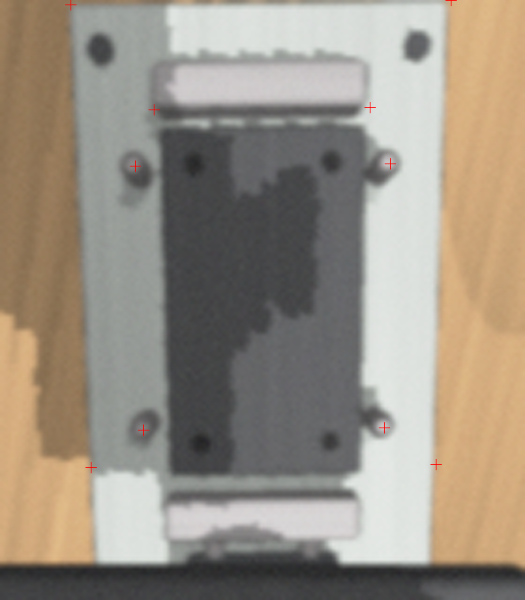

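```bash
python3 - <<'E'
from h import *
c=[.5658,.2055]; q=quat(.1847)
bot.move_pose([*c,.06],q); print(bot.read_position(),bot.read_clock())
hit=bot.move_linear([*c,.012],speed=.12); f0=bot.read_ft_force()
hit=bot.move_linear([*c,-.020],speed=.04,until_force=5); p=bot.read_position()
print(hit,p,f0,bot.read_ft_force(),bot.read_moment(),bot.read_gripper_width(),bot.read_clock())
E
```

```text
[0.56717293 0.20529869 0.06115208] 14.7167
True [ 0.56528798  0.20538821 -0.01554823] [ 0.1932712   0.06829436 -1.83830504] [-0.61085307 -0.06025287  4.96027467] [-0.04629072  0.25179157 -0.01510636] 0.6794242910377414 15.925
```

```bash
python3 - <<'E'
from h import *
c=np.array([.5658,.2055]); y=np.array([-np.sin(.1847),np.cos(.1847)])
bot.set_gripper(0.95,60); bot.move_linear([*c,.11],speed=.15); print(bot.read_ft_force(),bot.read_clock())
n=c-.1*y; h=n-.03*y
j=bot.solve_ik([*h,.2],quat(2.6)); print(j)
if j is not None and j[5]<-.5:
    bot.goto_joints(j); im,K,T=shot("w4"); cv2.imwrite("pics/w4v.png",cv2.resize(im,(800,600),interpolation=2))
    print(bot.read_clock(),proj([[*n,.08],[*n,.091],[*c,.032]],K,T)*1.5625)
    for t in ["loose_plate","knurled_nut"]: print(t,[([round(v) for v in d["bbox"]],round(d["confidence"],2)) for d in bot.search_frame("wrist",t)[:3]])
E
```

```text
[ 0.2852925   0.20260212 -1.02911276] 17.275
[ 0.0069687   0.40785122 -0.0643282   1.09861691  0.         -1.02223497]
19.575 [[433.14947565 304.47156093]
 [434.32832352 310.52083121]
 [520.748906   383.37326675]]
loose_plate [([289, 194, 82, 93], 0.69)]
knurled_nut [([250, 162, 51, 56], 0.89)]
```

View pics/w4v.png

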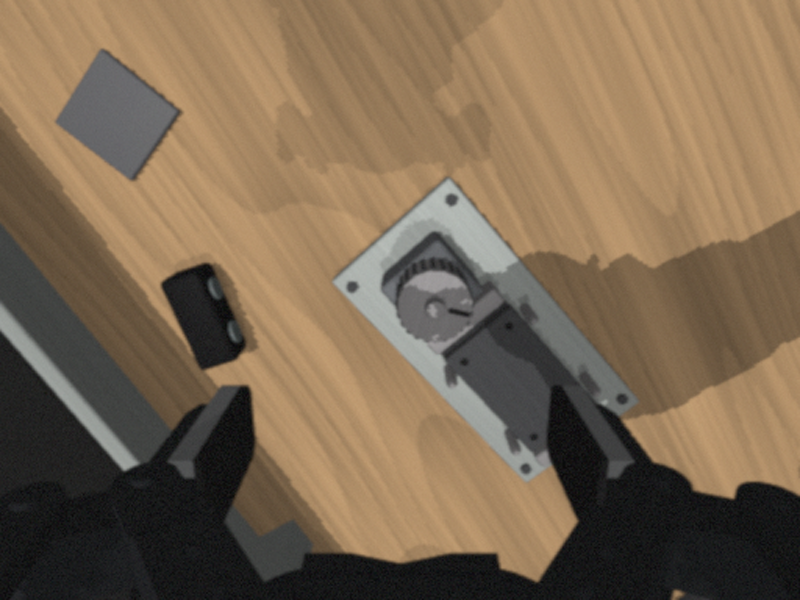

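```bash
cat >> h.py <<'E'
def yaw():
    m=R.from_quat(bot.read_tool_rot(),scalar_first=True).as_matrix(); return np.arctan2(m[1,0],m[0,0])
E
python3 - <<'E'
from h import *
d=np.load("pics/w4.npz"); n=world(np.array([(435,307.5)])/1.5625,.0838,d["K"],d["T"])[0]; c=np.array([.5658,.2055]); y=np.array([-np.sin(.1847),np.cos(.1847)])
print(n,c-.1*y); n=(n[:2]+c-.1*y)/2
a=2.6
bot.move_pose([*n,.09],quat(a)); f0=bot.read_ft_force()
hit=bot.move_linear([*n,.020],speed=.08,until_force=6); print(hit,bot.read_position())
if hit: raise SystemExit
m0=bot.read_moment(); bot.set_gripper(0,50); print("w",bot.read_gripper_width(),bot.read_ft_force()-f0,bot.read_clock(),bot.read_joint_positions()[5])
t=0
while t<3.6:
    t+=.45 if t<1.7 else .12
    bot.move_pose([*n,.020-.0015*t],quat(a-t))
    m=bot.read_moment()-m0; print(round(t,2),round(yaw(),3),m.round(3),(bot.read_ft_force()-f0).round(1),bot.read_clock())
    if abs(m[2])>.4: break
E
```

```text
[0.58374748 0.10815308 0.0838    ] [0.58416516 0.10720086]
False [0.58446825 0.1077166  0.02049433]
w 0.5016995307178429 [-0.39227792 -0.05213094  5.27560875] 21.6667 -0.9711695519263873
0.45 2.15 [-0.224 -0.072 -0.151] [-0.3 -2.   4.4] 22.175
0.9 1.7 [-0.376 -0.051 -0.068] [-0.3 -0.7  5. ] 22.6833
1.35 1.25 [-0.547 -0.016 -0.133] [ 0.9 -1.9  5.6] 23.1917
1.8 0.8 [-0.599  0.133 -0.128] [-0.6 -2.9  6. ] 23.7
1.92 0.679 [-0.676  0.13  -0.103] [-1.2 -3.3  5. ] 23.95
2.04 0.559 [-0.714  0.169 -0.177] [ 0.1 -3.2  6.3] 24.2
2.16 0.439 [-0.659  0.178 -0.073] [-1.1 -3.5  6. ] 24.45
2.28 0.322 [-0.737  0.19   0.754] [-0.4 -4.2  6.5] 24.7
```

```bash
python3 - <<'E'
from h import *
p=bot.read_position(); 
for k in (.26,.21):
    bot.move_pose([.58396,.10768,.020-.0015*2.3],quat(k)); bot.wait(.15)
    print(k,yaw(),bot.read_moment(),bot.read_ft_force(),bot.read_gripper_width(),bot.read_clock())
im,K,T=shot("w5"); cv2.imwrite("pics/w5v.png",cv2.resize(im,(800,600),interpolation=2))
E
```

```text
0.26 0.2612706879505625 [-0.3017316   0.27525194  0.25469564] [-1.21569709 -1.33801984  6.41995498] 0.5030468970929369 25.1
0.21 0.21410037277792743 [-0.46985079  0.29743252  1.24155565] [-1.65265729 -1.67643782  6.07549895] 0.5003298787985294 25.5
```

View pics/w5v.png

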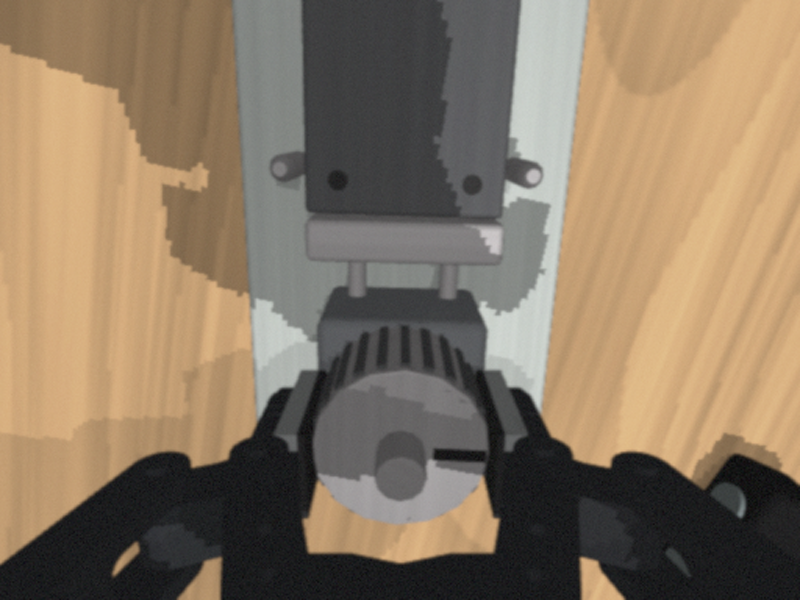

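```bash
python3 - <<'E'
from h import *
L=lambda f:(lambda d:(d["K"],d["T"]))(np.load(f"pics/{f}.npz"))
K,T=L("w5"); y=np.array([-np.sin(.1847),np.cos(.1847)]); c=np.array([.5658,.2055])
for z,pts in ((.036,[(330,218),(400,219),(480,220)]),(.041,[(282,167),(533,175)]),(.032,[(310,212),(500,216)])):
    w=world(np.array(pts)/1.5625,z,K,T)[:,:2]; print(z,((w-c)@np.c_[[np.cos(.1847),np.sin(.1847)],y]).round(4).tolist())
w=world(np.array([(434,455),(485,457)])/1.5625,.08,K,T)[:,:2]; n=np.array([.58396,.10768]); print("line5",np.degrees(np.arctan2(*(w-n)[:,::-1].T)))
K,T=L("w4"); w=world(np.array([(449,310),(470,314)])/1.5625,.0838,K,T)[:,:2]; print("line4",np.degrees(np.arctan2(*(w-n)[:,::-1].T)))
# small extra turn to confirm the stop
bot.move_pose([.58396,.10768,.0165],quat(.16)); bot.wait(.2)
print(yaw(),bot.read_moment(),bot.read_ft_force(),bot.read_gripper_width(),bot.read_joint_positions()[5],bot.read_clock())
shot("w6")
E
```

```text
0.036 [[-0.0225, -0.05], [-0.0017, -0.0497], [0.022, -0.0493]]
0.041 [[-0.0351, -0.0353], [0.0352, -0.0355]]
0.032 [[-0.029, -0.049], [0.0286, -0.0486]]
line5 [2.36959413 6.74724137]
line4 [136.86001702 137.2711506 ]
0.16453988164549743 [0.12562034 0.31962541 1.11203999] [-2.4501445   1.1028862   6.97159531] 0.49740929375413734 1.4652181857654234 26.0
```

```bash
python3 - <<'E'
from h import *
for k in (.55,1.1,1.57): bot.move_pose([.58396,.10768,.0165+.0015*k],quat(.1645+k)); print(yaw(),bot.read_moment()[2],bot.read_clock())
bot.wait(.3); print(bot.read_gripper_width(),bot.read_ft_force(),bot.read_moment())
im,K,T=shot("w7"); t=bot.camera("top")[:,:,::-1]
cv2.imwrite("pics/w7v.png",np.hstack([cv2.resize(im,(480,360),interpolation=2),cv2.resize(t[150:225,140:206],(316,360),interpolation=2)]))
n=np.array([.58396,.10768]); print("stud/nut",proj([[*n,.0824],[*n,.091]],K,T)*480/512)
E
```

```text
0.7157553058710586 0.06912786742085876 26.6417
1.265378962739553 0.04131751141914006 27.2333
1.7349493738478918 0.03263133135545754 27.7583
0.4989495542454029 [-3.7569938  -2.87288474  9.14817626] [-0.52357147  0.87832045  0.03089632]
stud/nut [[240.61423025 272.96851354]
 [240.63800139 285.90320624]]
```

View pics/w7v.png

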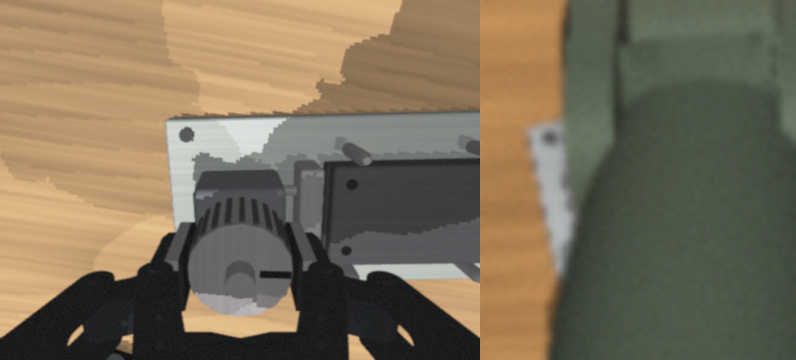

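```bash
python3 -c "
from cell import bot
bot.close_job(); print(bot.read_clock(),bot.read_gripper_width())"
```

```text
the job is handed in; nothing more can be done
the job is handed in; nothing more can be done
```

The loose plate is on the base plate between the pins. The nut was run down to its stop, backed off 1.57 rad and is still gripped at 50 N. The job was handed in at about 28 s and reports no verdict.

**Placing:** Lowering stopped within 0.1 mm of the height worked out for a seated plate. The wrist view afterwards showed the plate between the pins.

**Bottoming out:**
- The torque rose to about 1.2 N m, and the nut began to slip in the fingers, by about 0.08 rad.
- The jaw face measured about 50 mm from the nest centre, against 51 mm expected at the stop. That fixes the nut angle only to about 0.3 rad, so the torque is the stronger evidence that it is fully down.

**Backing off:** The torque stayed below 0.1 N m, the black line still pointed along the jaws as it had at the stop, and the jaw showed a clear gap to the plates.

**What disagreed:**
- **Tool length:** The real fingertips sit about 30 mm behind the stated TCP, so my first grasp closed above the plate. I found the bench by touch, picked the plate up on the second try, and allowed for the offset afterwards.
- **First torque rise:** The torque jumped to 0.75 N m, dropped to 0.25, then rose for good, so I turned a little further to confirm the stop.
- **Final views:** The last top view was blocked by the arm, so it did not confirm the plates. The last wrist view shows only the near part of the pile, which lay flat. I did not measure the bystanders at the end.

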